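# Index the selector to its third stop and hold it

### The job

Fold the cover of the indexing unit back about its hinge by its lug until it leans about 20 degrees past upright (110 degrees from closed), and leave it standing there. Then grip the bar of the selector underneath, turn it clockwise (seen from above) three clicks, to the third stop and not past it, and finish while still gripping it there, holding it still for the reading. Do not disturb the vials, the flask and the tape roll close by.

Things in the scene. Friction and masses are not known exactly. Their poses are not given: they have to be found in the camera images.
- indexer: The grey indexing unit, fixed to the worktop: housing 195 mm (its x) by 140 mm (its y), top at 45 mm. Origin at worktop level on the selector's vertical axis; x points to the hinge at the back, z up. The housing runs from x = -60 to +135 mm. A hinge block 126 mm wide and 96 mm high stands at x = 102 to 135 mm.
- cover (a joint): Angle of the cover, a flat aluminium sheet 126 mm wide, reaching 145 mm forward of its hinge and, when closed, lying level 105 mm above the worktop over the selector. 0 = closed, grows as its front edge swings up and back, pi/2 = upright, 1.92 = leaning 20 degrees past upright; stop at 2.6. It starts between 0 and 0.2. The hinge is stiff (0.25 N m, some 2 to 3 N at the lug) and the cover stays where it is left.
- cover_hinge (a point): Middle of the cover's hinge, 105 mm above the worktop and 100 mm behind the selector's axis; the hinge axis is the unit's y axis.
- cover_lug (a point): Centre of the black lug in the middle of the cover's front edge, 173 mm from the hinge axis, in the plane of the cover. The lug is 18 mm wide along the hinge axis (its two flat sides, to be pinched there), 20 mm long and 16 mm thick; a stem 12 mm wide keeps it 18 mm clear of the cover's edge. Pinched by its flat sides it can turn between the fingers while the cover swings, so the gripper may keep pointing down.
- selector (a joint): Angle of the selector about its vertical axis, rad, clockwise from above positive. It starts at 0, in a detent. Detents (stops) lie every 24 degrees (0.419 rad): first 0.419, second 0.838, third 1.257; a fourth and fifth follow, end stop at 2.2. The detent torque is about 0.07 N m at its peak, plus 0.015 N m friction: resists up to half-way, then pulls into the next stop.
- selector_bar: The selector's black bar grip: 46 mm long (its x), 14 mm wide (its y; pinch it across here), standing 53 to 85 mm above the worktop on a flat round skirt of radius 25 mm. Origin on its axis, 49 mm above the worktop (underside of the skirt). At the start its x axis stands 36 degrees anticlockwise (from above) of the unit's x axis.
- selector_grip (a point): Point on the selector's axis where the bar is gripped, 75 mm above the worktop, 10 mm below the top of the bar; axes as the bar.
- vial_a: Glass vial with black cap, diameter 25 mm, 58 mm high, standing loose to the left of the unit; origin at its foot. Leave alone.
- vial_b: A second such vial, left of the unit, further back. Leave alone.
- small_flask: Conical glass flask, diameter 55 mm, 87 mm high, loose, right of the unit; origin at its foot. Leave alone.
- tape: Roll of tape lying flat, diameter 66 mm, 18 mm high, loose, right of the unit; origin at its underside. Leave alone.

How it is judged (in metres and radians):
On the way, in this order (a step that is already met when the one before it is completed fails the run):
1. the cover stands 98 to 122 degrees open and still, the selector not yet turned (value of joint cover between 1.71 and 2.13 rad and velocity of joint cover between -0.1 and 0.1 rad/s and value of joint selector below 0.2 rad), for 0.3 s.
2. the selector rests gripped in its third stop (value of joint selector between 1.14 and 1.375 rad and contact force between the fingers and selector_bar above 2 N), for 0.3 s.
At the end, for the whole second after the job is handed in: The selector is at its third stop (1.257 rad, within about 0.117 rad or 6.7 degrees) and still, gripped by the fingers (over 2 N, grasp point within 35 mm of the grip point); the cover still stands 98 to 122 degrees open (all of step 2 and velocity of joint selector between -0.1 and 0.1 rad/s and distance between the grasp point and selector_grip below 0.035 m and value of joint cover between 1.71 and 2.13 rad); the arm keeps its last pose, push and grip.
It fails at once if the selector is turned past the third stop towards the fourth (over 86 degrees) (value of joint selector above 1.5 rad).
It fails at once if a vial, the flask or the tape roll is moved by more than 20 mm (distance of any of vial_a, vial_b, small_flask, tape from where it was at the start of the episode above 0.02 m).
It also fails if it takes over 64 s, if anything falls off the work surface, if the arm or the gripper's body presses on something with over 40 N, if the wrist force passes 120 N, or if a joint passes its speed limit or range.

### The arm

A 7-joint arm with a two-finger parallel gripper is mounted at the origin on a cart in front of the work surface, level with it; the furniture and walls round the work are solid. World frame = base frame: x ahead of the robot, y to its left, z up, the work surface at z = 0. Lengths are in mm, angles in rad, forces in N, time in s.
With the tool pointing down it reaches from about 400 to 875 mm from the base axis. Payload 4.4 kg.
Tool frame: the origin (TCP) lies at the very end of the fingers, on their centre line; the grasp point (between the pads) lies 19 mm behind it; z points along the fingers, x is the direction in which the jaws open and shut, and the axes are right-handed (so a half turn about z gives the same grasp; the last joint's range is limited). The gripper opens to 85 mm and grips with 20 to 120 N. Pads are 22 mm wide; open, the fingers measure 114 mm over their backs; the gripper's body (76 mm by 85 mm) begins 54 mm behind the grasp point. The pads swing forward as they close: fully open they stand 13 mm farther back than shut.
Start: joints at [-1.294, 0.628, 0.038, 1.517, -0.027, 0.996, -0.02], TCP at [218.458, 612.204, 231.313] pointing down, gripper open.
Joint ranges: [-3.06, 3.06], [-0.37, 2.12], [-1.25, 1.32], [0.18, 2.47], [-1.1, 4.24], [0.23, 1.98], [-2.94, 2.94]. Speed limits (rad/s): [2.57, 2.57, 3.14, 3.14, 3.14, 3.14, 3.14].

### API

Orientations are given as [roll, pitch, yaw] about the fixed x, y, z axes, in that order (R = Rz(yaw) Ry(pitch) Rx(roll)).
In Python, from cell import telemetry, get_image, get_calibration, ctrl gives the robot as it stands. The module is installed in compiled form; this text tells all that it offers.
- The arm moves only by the tool arm_command, never from a script. Its arguments are lists of equal length, an entry for each row: "rot": the turn, a rotation vector about the world's x, y, z in degrees, a list of three; "slide": the shift along the world's x, y, z in mm, a list of three; "gripper": the finger opening in mm, from 0 to 85.4. A call has 1 to 5 rows; each row shifts and turns the pose as measured when the row begins; what a row does not reach is not made up. A row lasts 1/12 s, in which the tool goes at most 41.7 mm and 7.16 degrees, less where a joint would pass 70% of its speed; a pose out of reach is approached as far as the arm can. A call with a gripper value outside its range is refused whole. The fingers move at their own pace and stop on an object; the grip force is fixed at half the most. Time passes only in rows, so rows that do not move let the fingers close. It gives the time, the measured TCP pose, the force and the opening at its end, in the units of the state.
- telemetry.read_state(): the state, without advancing time (a new reading comes with each control period).
- get_image(name): name is "scene" or "top" or "wrist"; returns (picture, depth): 480x640x3 uint8, red, green, blue; 480x640 float32, mm along the optical axis (not along the pixel's ray), 0 where there is no reading.
- get_calibration(name): a dict with "fx", "fy", "cx", "cy" (pixels), "xyz" and "attitude" of the camera in the world. Camera axes: x right, y up, looking along -z (the intrinsics and any distortion apply to the point x, -y, -z); pixel columns grow to the right and rows downward; lengths in mm; the calibration is good to about 2 mm. A picture is of the moment at which its call begins: read the wrist's pose just before it. get_calibration takes no time and is no camera call; for the wrist camera it gives the pose at the moment of the call.
- ctrl.finish_job(): hands the job in, once; it reports no verdict.
The state is a dict: "clock": time; "qpos": joint angles; "qd": joint speeds; "tau": joint torques, N m; "eef_pos": TCP position; "tool_rot": TCP orientation; "force": force on the tool from outside, world axes, zero at the start; "torque": the same for the moment, N m; "width": finger opening in mm.
Only numpy, scipy, OpenCV 4.12 (cv2) and the standard library are available. Lean on these libraries where they do the work, as an engineer would, in place of code of your own. Each camera call takes 0.05 s, during which the arm holds its last target.

## Working session

There is one attempt and no reset: what is moved stays moved. The work goes in short steps, Python scripts to look and compute and a tool call to move; the robot and the scene stay as the last step left them, time stands still between calls to the robot, and variables do not carry over. Pictures are saved under pics/ and viewed, and the job is handed in when it is done.

Besides the shell and the picture viewer there is one more tool, called in YAML: its name, and indented under it one key for each argument. arm_command: Moves the arm, as the interface text tells. Its arguments: {"type":"object","properties":{"rot":{"type":"array"},"slide":{"type":"array"},"gripper":{"type":"array"}},"required":["rot","slide","gripper"]}

```bash
mkdir -p pics; cat > h.py <<'E'
import numpy as np,cv2
from scipy.spatial.transform import Rotation as R
from cell import telemetry,get_image,get_calibration,ctrl
def rot(c): 
    a=np.array(c["attitude"],float)
    return a if a.shape==(3,3) else R.from_euler('xyz',a).as_matrix()
def pts(c,d):
    v,u=np.mgrid[0:d.shape[0],0:d.shape[1]]
    p=np.stack([(u-c["cx"])/c["fx"]*d,-(v-c["cy"])/c["fy"]*d,-d],-1)
    return p@rot(c).T+np.array(c["xyz"])
def ray(c,u,v,z):
    p=rot(c)@np.array([(u-c["cx"])/c["fx"],-(v-c["cy"])/c["fy"],-1]);o=np.array(c["xyz"])
    return o+p*(z-o[2])/p[2]
E
python3 - <<'E'
from h import *
print(telemetry.read_state())
for n in("scene","top","wrist"):
    c=get_calibration(n);print(n,c)
    im,d=get_image(n);cv2.imwrite(f"pics/{n}0.png",im[:,:,::-1]);np.savez(f"{n}0.npz",im=im,d=d,c=np.array(c,dtype=object))
E
```

```text
{'clock': 0.0, 'qpos': array([-1.29377339,  0.62936069,  0.03843597,  1.51834672, -0.02700734,
        0.99629257, -0.01997674]), 'qd': array([ 0.00106411, -0.00116937, -0.00079452,  0.00093121, -0.00175842,
        0.00011759, -0.00116852]), 'tau': array([-7.54182065e-05, -5.63405299e+01,  1.22660749e+00, -1.93441916e+01,
        1.12560054e-02,  1.02124279e-02,  2.61059296e-05]), 'eef_pos': array([218.25645725, 611.6104864 , 230.386342  ]), 'tool_rot': array([3.14157711e+00, 1.88949770e-03, 1.22799797e+00]), 'force': array([-0.14058445, -0.31106782,  0.28666299]), 'torque': array([0.03152203, 0.02508703, 0.02395332]), 'width': 85.1375934483326}
scene {'fx': 532.0039866175363, 'fy': 532.0039866175363, 'cx': 321.1097266139407, 'cy': 241.32020176174828, 'xyz': array([-78.27629295, 586.03346759, 520.00000192]), 'attitude': array([ 1.07877452, -0.00934439, -2.17057232])}
top {'fx': 501.59390813794886, 'fy': 501.59390813794886, 'cx': 315.0228656012049, 'cy': 235.1341556882815, 'xyz': array([367.15933726, 161.02187578, 912.86369111]), 'attitude': array([ 0.19134019,  0.01971143, -1.58229401])}
wrist {'fx': 399.73388869375935, 'fy': 399.73388869375935, 'cx': 314.17408321852105, 'cy': 239.80658679179544, 'xyz': array([153.63212528, 634.75616624, 373.6063687 ]), 'attitude': array([-2.76547243e-01,  1.13305536e-03,  1.22914139e+00])}
```

View pics/scene0.png

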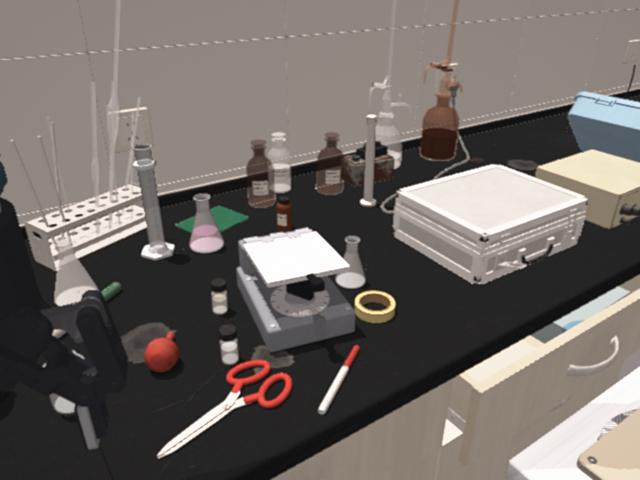

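View pics/top0.png

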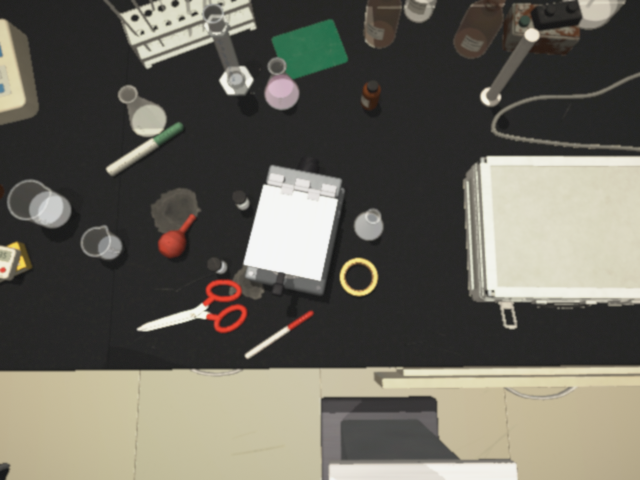

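The top view shows the white cover (245–340, 180–282) with its hinge at the back (up the picture) and the lug near (279,288). The vials are at (241,200) and (217,266), the flask at (369,225) and the tape at (359,277).

```bash
python3 - <<'E'
from h import *
for n,(r0,r1,c0,c1) in {"top":(150,310,200,400),"scene":(180,380,180,420)}.items():
    z=np.load(f"{n}0.npz",allow_pickle=True);im=z['im'];d=z['d'];c=z['c'].item()
    P=pts(c,d)
    cv2.imwrite(f"pics/{n}crop.png",cv2.resize(im[r0:r1,c0:c1,::-1],None,fx=3.3 if n=="scene" else 3.7,fy=3 if n=="scene" else 3.7,interpolation=cv2.INTER_CUBIC))
    np.save(f"P_{n}.npy",P)
    # white cover
    m=(im.min(2)>200)&(P[...,2]>85)&(P[...,2]<180)&(P[...,0]>300)&(P[...,0]<650)&(abs(P[...,1]-160)<180)
    k,l,s,ce=cv2.connectedComponentsWithStats(m.astype(np.uint8))
    i=1+np.argmax(s[1:,4]);m=l==i;print(n,s[i],ce[i])
    m=cv2.erode(m.astype(np.uint8),np.ones((3,3)))>0
    Q=P[m];mu=Q.mean(0);nrm=np.linalg.svd(Q-mu,full_matrices=False)[2][2];nrm*=np.sign(nrm[2]);print(mu,nrm,np.degrees(np.arccos(nrm[2])))
    cs=max(cv2.findContours((l==i).astype(np.uint8),0,2)[0],key=len)
    box=cv2.boxPoints(cv2.minAreaRect(cs));ap=cv2.approxPolyDP(cs,6,True)[:,0]
    print(ap.tolist())
    o=np.array(c["xyz"])
    for u,v in ap:
        q=ray(c,u,v,0)-o; t=nrm@(mu-o)/(nrm@q);print((u,v),(o+t*q).round(1))
E
```

```text
top [ 244  173   93  108 6840] [292.02222222 228.44795322]
[533.09218867 212.68339239 111.86093599] [ 0.0678582  -0.01617296  0.99756388] 4.000137602990004
[[271, 173], [268, 182], [282, 187], [264, 185], [244, 263], [319, 280], [336, 200], [318, 194], [333, 195], [335, 186], [308, 189], [309, 181], [298, 178], [295, 186], [282, 184], [283, 176]]
(np.int32(271), np.int32(173)) [631.3 248.  105.8]
(np.int32(268), np.int32(182)) [615.3 252.8 106.9]
(np.int32(282), np.int32(187)) [606.1 229.3 107.2]
(np.int32(264), np.int32(185)) [610.1 259.4 107.4]
(np.int32(244), np.int32(263)) [477.8 289.4 116.9]
(np.int32(319), np.int32(280)) [448.8 169.5 116.9]
(np.int32(336), np.int32(200)) [582.2 139.7 107.3]
(np.int32(318), np.int32(194)) [593.  169.4 107.1]
(np.int32(333), np.int32(195)) [591.  144.5 106.8]
(np.int32(335), np.int32(186)) [606.8 140.8 105.7]
(np.int32(308), np.int32(189)) [602.1 185.9 106.7]
(np.int32(309), np.int32(181)) [616.2 184.2 105.7]
(np.int32(298), np.int32(178)) [621.8 202.6 105.7]
(np.int32(295), np.int32(186)) [607.6 207.6 106.7]
(np.int32(282), np.int32(184)) [611.5 229.3 106.8]
(np.int32(283), np.int32(176)) [625.7 227.8 105.8]
scene [ 243  228  106   55 3581] [292.29740296 254.70678581]
[534.28726611 217.37743095 114.62880557] [ 0.06576224 -0.013406    0.99774526] 3.8482861026328017
[[348, 264], [307, 228], [244, 239], [267, 282]]
(np.int32(348), np.int32(264)) [456.6 167.6 119.1]
(np.int32(307), np.int32(228)) [605.9 142.8 108.9]
(np.int32(244), np.int32(239)) [629.3 251.2 108.8]
(np.int32(267), np.int32(282)) [479.3 291.6 119.3]
```

View pics/topcrop.png

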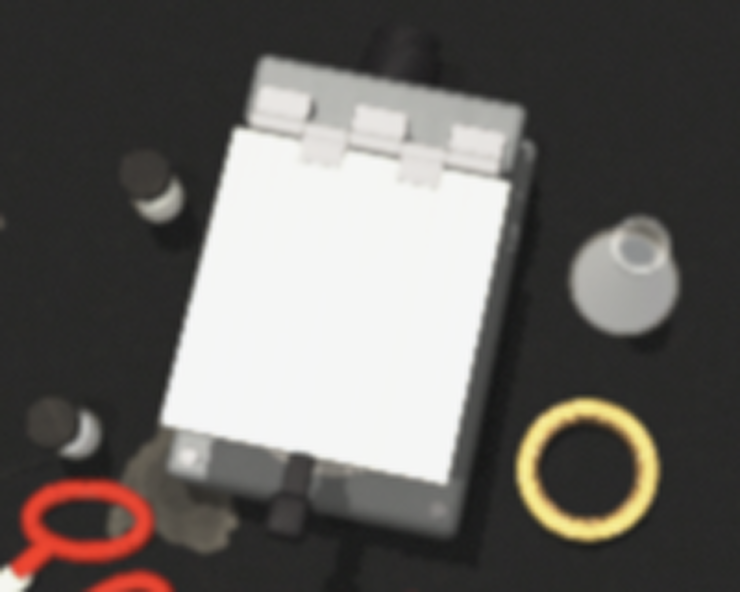

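View pics/scenecrop.png

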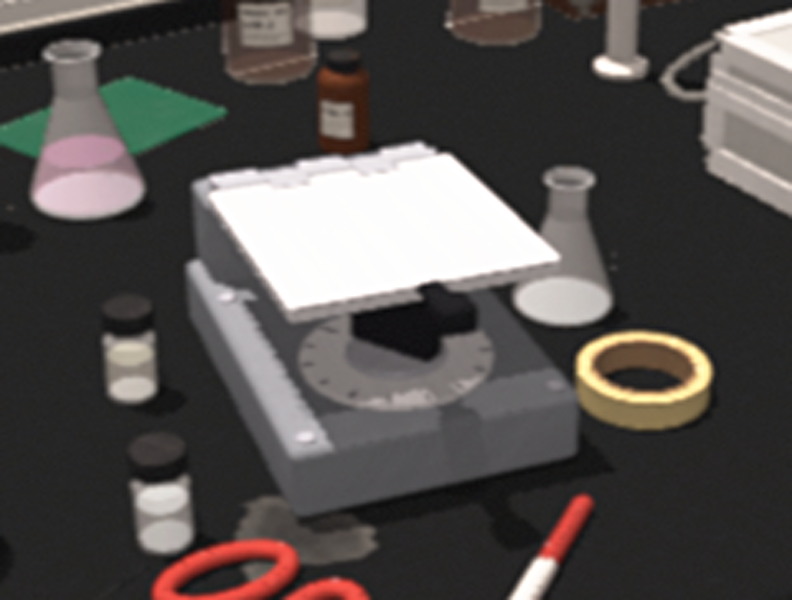

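The crops show the lug in top at about (278,288) and in scene at about (316,283). The cover is tilted about 4° and the front-edge corners agree across both views. I'll triangulate the lug next.

```bash
python3 - <<'E'
from h import *
zt=np.load("top0.npz",allow_pickle=True);zs=np.load("scene0.npz",allow_pickle=True)
ct=zt['c'].item();cs=zs['c'].item()
print("lug top ray z=127",ray(ct,278,288,127),"scene z=119.5",ray(cs,316.5,282.5,119.5))
P=np.load("P_top.npy");print("depth pts top",P[284:293:2,278].round(0))
P=np.load("P_scene.npy");print("scene",P[278:288:3,316].round(0))
yaw=np.radians(-12.3);x=np.array([np.cos(yaw),np.sin(yaw),0]);f=np.array([465.6,229.5,118-3])
for a in (4,110):
    a=np.radians(a)
h=f+145*np.cos(np.radians(4))*x;h[2]=105
print("hinge",h,"axis",h-100*x,"lug",h-173*np.cos(np.radians(4))*x)
for a in range(0,115,10): 
    a=np.radians(a);print((h-173*np.cos(a)*x+[0,0,173*np.sin(a)]).round(0),end=' ')
# housing: points at z~45 in top
P=np.load("P_top.npy");m=(abs(P[...,2]-45)<5)&(abs(P[...,0]-530)<140)&(abs(P[...,1]-215)<120)
pp=P[m][:,:2].astype(np.float32);print("housing",cv2.minAreaRect(pp))
m=(abs(P[...,2]-96)<5)&(abs(P[...,0]-640)<50)&(abs(P[...,1]-195)<80);print("block",m.sum(),cv2.minAreaRect(P[m][:,:2].astype(np.float32)))
E
```

```text
lug top ray z=127 [436.126437   233.73407799 127.        ] scene z=119.5 [439.78399267 235.02147701 119.5       ]
depth pts top [[443. 234. 123.]
 [439. 234. 125.]
 [436. 234. 124.]
 [433. 234. 124.]
 [430. 234. 124.]]
scene [[441. 235. 126.]
 [435. 239. 126.]
 [429. 243. 126.]
 [427. 244. 122.]]
hinge [606.92650338 198.68583903 105.        ] axis [509.22194593 219.98887766 105.        ] lug [438.30936487 235.45032074 105.        ]
[438. 236. 105.] [440. 235. 135.] [448. 233. 164.] [461. 231. 192.] [477. 227. 216.] [498. 222. 238.] [522. 217. 255.] [549. 211. 268.] [578. 205. 275.] [607. 199. 278.] [636. 192. 275.] [665. 186. 268.] housing ((545.2950439453125, 235.11233520507812), (189.10348510742188, 191.56690979003906), 77.42691802978516)
block 792 ((621.3311157226562, 192.58251953125), (125.46495056152344, 32.463985443115234), 76.44425201416016)
```

arm_command:
  rot:
    - [0,0,1.5]
    - [0,0,1.5]
    - [0,0,1.5]
    - [0,0,1.5]
    - [0,0,1]
  slide:
    - [20,-35,0]
    - [20,-35,0]
    - [20,-35,0]
    - [20,-35,0]
    - [20,-35,0]
  gripper: [50,50,50,50,50]

```text
clock: 0.57
eef_pos: [310.4, 439.6, 227.6]
tool_rot: [-3.134, -0.002, 1.375]
force: [0.8, 0.1, 0.2]
width: 49.8
```

arm_command:
  rot:
    - [0,0,-1]
    - [0,0,-1]
    - [0,0,0]
    - [0,0,0]
    - [0,0,0]
  slide:
    - [21,-34,0]
    - [21,-34,0]
    - [21,-34,-5]
    - [21,-34,-10]
    - [21,-34,-10]
  gripper: [45,45,45,45,45]

```text
clock: 0.98
eef_pos: [417.5, 263.4, 204.2]
tool_rot: [-3.137, -0.005, 1.342]
force: [0.9, 0.6, -0.8]
width: 44.9
```

arm_command:
  rot:
    - [0,0,0]
    - [0,0,0]
    - [0,0,0]
  slide:
    - [15,-20,0]
    - [3,-5,-10]
    - [0,0,0]
  gripper: [45,45,45]

```text
clock: 1.23
eef_pos: [440.0, 225.5, 192.3]
tool_rot: [-3.138, 0.002, 1.325]
force: [-0.4, -0.5, 0.3]
width: 44.9
```

```bash
python3 - <<'E'
from h import *
s=telemetry.read_state();print(s['eef_pos'],s['tool_rot'],s['qpos'])
for n in ("wrist",):
    c=get_calibration(n);im,d=get_image(n);cv2.imwrite(f"pics/{n}1.png",im[:,:,::-1]);np.savez("wrist1.npz",im=im,d=d,c=np.array(c,dtype=object))
E
```

```text
[440.02738933 225.49029078 192.25980002] [-3.13799843e+00  2.42003246e-03  1.32538673e+00] [-0.54515323  0.46525696  0.02177366  1.98302961 -0.0164017   0.69773175
  0.81230144]
```

View pics/wrist1.png

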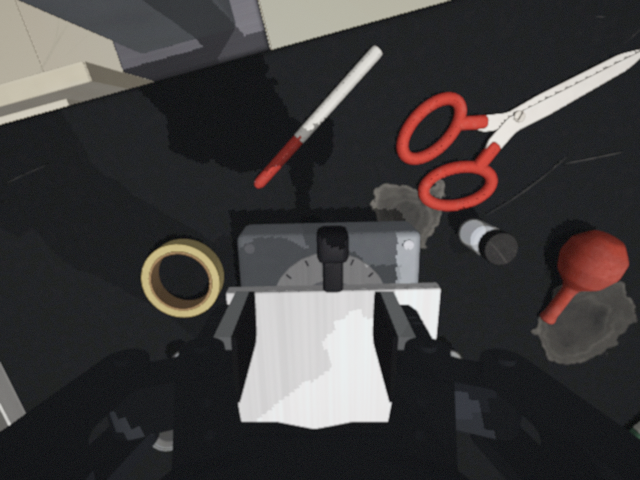

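Wrist view: the lug is at about (332,243), and the cover's front edge is level at row 290, so the yaw is aligned. I'll turn that pixel into a position.

```bash
python3 - <<'E'
from h import *
z=np.load("wrist1.npz",allow_pickle=True);im=z['im'];d=z['d'];c=z['c'].item();P=pts(c,d)
print("lug top",[P[v,332].round(0) for v in range(228,266,5)])
print("L/R edge", im[240,310:356].max(1))
print(ray(c,320,240,127),ray(c,345,240,127), ray(c,228,292,118),ray(c,440,289,118))
E
```

```text
lug top [array([428., 238., 120.]), array([430., 238., 125.]), array([432., 237., 125.]), array([435., 237., 125.]), array([438., 236., 125.]), array([441., 235., 125.]), array([444., 234., 124.]), array([448., 234., 119.])]
L/R edge [ 78  77  79  78  78  72  54  32  31  36  36  36  39  46  49  46  31  28
  32  26  30  27  28  29  31  28  27  28  30  29  27  29  27  24  27  29
  30  35  60  90 103 107 104 106 103 104]
[431.40655199 230.63957269 127.        ] [434.67684433 243.787792   127.        ] [451.64279558 170.18602468 118.        ] [479.75692512 291.19706604 118.        ]
```

arm_command:
  rot:
    - [0,0,1]
    - [0,0,0]
    - [0,0,0]
    - [0,0,0]
  slide:
    - [-2,10.5,-10]
    - [0,0,-30]
    - [0,0,-30]
    - [0,0,-20]
  gripper: [45,45,45,45]

```text
clock: 1.62
eef_pos: [440.1, 247.7, 105.0]
tool_rot: [3.135, -0.013, 1.354]
force: [-0.2, -0.5, 0.9]
width: 44.8
```

arm_command:
  rot:
    - [0,0,0]
    - [0,0,0]
    - [0,0,0]
  slide:
    - [-2,-10,-6]
    - [0,0,0]
    - [0,0,0]
  gripper: [45,45,45]

```text
clock: 1.87
eef_pos: [432.0, 245.0, 93.7]
tool_rot: [-3.14, -0.012, 1.367]
force: [0.2, 0.4, -0.5]
width: 45.0
```

arm_command:
  rot:
    - [0,-0.5,-1]
    - [0,0,0]
  slide:
    - [5,-8,4]
    - [0,0,0]
  gripper: [45,45]

```text
clock: 2.03
eef_pos: [436.8, 240.1, 98.5]
tool_rot: [3.134, -0.016, 1.354]
force: [-0.6, 0.7, 0.4]
width: 45.0
```

arm_command:
  rot:
    - [0,0.5,0]
    - [0,0,0]
    - [0,0,0]
  slide:
    - [1,-4,0]
    - [0,0,0]
    - [0,0,0]
  gripper: [45,30,30]

```text
clock: 2.28
eef_pos: [439.5, 237.8, 101.0]
tool_rot: [3.139, -0.018, 1.355]
force: [-0.4, 0.4, -0.5]
width: 30.0
```

Good; close now.

arm_command:
  rot:
    - [0,0,0]
    - [0,0,0]
    - [0,0,0]
    - [0,0,0]
  slide:
    - [-1,-2,-2]
    - [0,0,0]
    - [0,0,0]
    - [0,0,0]
  gripper: [12,5,5,5]

```text
clock: 2.62
eef_pos: [439.5, 236.3, 99.8]
tool_rot: [3.137, -0.021, 1.354]
force: [-0.1, 0.6, 0.1]
width: 16.7
```

```bash
python3 - <<'E'
import numpy as np
h=np.array([606.6,198.2,86]);x=np.array([.974,-.225,0])
for a in range(4,116,6):
    f=lambda t:h-173*np.cos(np.radians(t))*x+[0,0,173*np.sin(np.radians(t))]
    print(a,f(a).round(0),(f(a+6)-f(a)).round(1))
E
```

```text
4 [439. 237.  98.] [ 2.1 -0.5 18. ]
10 [441. 237. 116.] [ 4.  -0.9 17.6]
16 [445. 236. 134.] [ 5.7 -1.3 17.1]
22 [450. 234. 151.] [ 7.5 -1.7 16.4]
28 [458. 233. 167.] [ 9.1 -2.1 15.5]
34 [467. 230. 183.] [10.6 -2.5 14.5]
40 [478. 228. 197.] [12.  -2.8 13.2]
46 [490. 225. 210.] [13.3 -3.1 11.9]
52 [503. 222. 222.] [14.4 -3.3 10.4]
58 [517. 219. 233.] [15.4 -3.6  8.8]
64 [533. 215. 241.] [16.2 -3.8  7.1]
70 [549. 212. 249.] [16.9 -3.9  5.3]
76 [566. 208. 254.] [17.3 -4.   3.5]
82 [583. 204. 257.] [17.6 -4.1  1.6]
88 [601. 200. 259.] [17.6 -4.1 -0.3]
94 [618. 195. 259.] [17.5 -4.  -2.2]
100 [636. 191. 256.] [17.2 -4.  -4.1]
106 [653. 187. 252.] [16.7 -3.9 -5.9]
112 [670. 184. 246.] [16.  -3.7 -7.7]
```

arm_command:
  rot:
    - [0,0,0]
    - [0,0,0]
    - [0,0,0]
    - [0,0,0]
  slide:
    - [1,0,12]
    - [1,0,14]
    - [2,-0.5,16]
    - [3,-0.7,16]
  gripper: [5,5,5,5]

```text
clock: 2.95
eef_pos: [452.1, 233.4, 156.0]
tool_rot: [3.131, -0.021, 1.351]
force: [10.1, -0.2, -10.8]
width: 16.7
```

arm_command:
  rot:
    - [0,0,0]
    - [0,0,0]
    - [0,0,0]
    - [0,0,0]
  slide:
    - [8,-2,16]
    - [10,-2,15]
    - [11,-2.5,14]
    - [12,-3,13]
  gripper: [5,5,5,5]

```text
clock: 3.28
eef_pos: [491.6, 224.4, 213.7]
tool_rot: [3.136, -0.019, 1.351]
force: [5.6, 3.3, -12.5]
width: 16.9
```

Now at about 47°, on the arc.

arm_command:
  rot:
    - [0,0,0]
    - [0,0,0]
    - [0,0,0]
    - [0,0,0]
  slide:
    - [13,-3,10]
    - [14,-3.3,10]
    - [15,-3.5,8]
    - [16,-3.7,7]
  gripper: [5,5,5,5]

```text
clock: 3.62
eef_pos: [541.0, 213.4, 246.1]
tool_rot: [-3.125, -0.014, 1.355]
force: [-2.1, 3.7, -3.9]
width: 16.9
```

arm_command:
  rot:
    - [0,0,0]
    - [0,0,0]
    - [0,0,0]
    - [0,0,0]
  slide:
    - [17,-4,5]
    - [17,-4,3.5]
    - [17,-4,2]
    - [17,-4,0.5]
  gripper: [5,5,5,5]

```text
clock: 3.95
eef_pos: [597.4, 200.8, 258.1]
tool_rot: [-3.096, -0.01, 1.36]
force: [-4.3, 0.5, 3.9]
width: 16.7
```

arm_command:
  rot:
    - [-0.1,-0.5,0]
    - [-0.1,-0.5,0]
    - [-0.1,-0.5,0]
    - [0,0,0]
  slide:
    - [17,-4,-1]
    - [17,-4,-2.5]
    - [14,-3.5,-4]
    - [9,-2,-3]
  gripper: [5,5,5,5]

```text
clock: 4.28
eef_pos: [651.6, 188.7, 251.2]
tool_rot: [-3.112, -0.012, 1.361]
force: [-2.1, 0.6, 6.7]
width: 17.0
```

arm_command:
  rot:
    - [0,0,0]
    - [0,0,0]
    - [0,0,0]
  slide:
    - [9,-2,-3.5]
    - [0,0,0]
    - [0,0,0]
  gripper: [5,5,5]

```text
clock: 4.53
eef_pos: [660.4, 186.8, 248.2]
tool_rot: [-3.108, -0.012, 1.36]
force: [-1.7, -0.5, 4.3]
width: 16.6
```

arm_command:
  rot:
    - [0,0,0]
    - [0,0,0]
    - [0,0,0]
    - [0,0,0]
    - [0,0,0]
  slide:
    - [0,0,0]
    - [0,0,0]
    - [0,0,0]
    - [0,0,0]
    - [0,0,10]
  gripper: [25,40,40,40,40]

```text
clock: 4.95
eef_pos: [657.5, 185.5, 255.3]
tool_rot: [-3.103, -0.007, 1.361]
force: [-1.2, 0.1, -0.6]
width: 40.0
```

arm_command:
  rot:
    - [0,0,0]
    - [0,0,0]
    - [0,0,0]
    - [0,0,0]
  slide:
    - [0,0,30]
    - [0,0,30]
    - [-20,0,20]
    - [-30,5,0]
  gripper: [40,40,40,40]

```text
clock: 5.28
eef_pos: [610.3, 187.8, 339.0]
tool_rot: [-3.107, -0.006, 1.356]
force: [0.6, 0.2, 1.4]
width: 39.7
```

arm_command:
  rot:
    - [-0.2,-1,0]
    - [-0.2,-1,0]
    - [0,0,0]
    - [0,0,0]
    - [0,0,0]
  slide:
    - [-40,8,0]
    - [-40,8,0]
    - [-40,8,0]
    - [-20,4,0]
    - [0,0,0]
  gripper: [40,40,40,40,40]

```text
clock: 5.7
eef_pos: [461.1, 216.9, 345.0]
tool_rot: [3.134, -0.012, 1.359]
force: [0.6, -0.4, -0.5]
width: 39.7
```

```bash
python3 - <<'E'
from h import *
s=telemetry.read_state();print(s['eef_pos'],s['tool_rot'],s['qpos'])
out=[]
for n in ("wrist","scene","top"):
    c=get_calibration(n);im,d=get_image(n);np.savez(f"{n}2.npz",im=im,d=d,c=np.array(c,dtype=object))
    cv2.imwrite(f"pics/{n}2.png",im[:,:,::-1])
E
```

```text
[461.11354031 216.85704263 345.03356412] [ 3.13351618 -0.01187398  1.35852196] [-4.83375123e-01  2.98941843e-01 -1.16233499e-02  1.74920080e+00
 -4.10503911e-04  1.07961656e+00  8.64205830e-01]
```

View pics/wrist2.png

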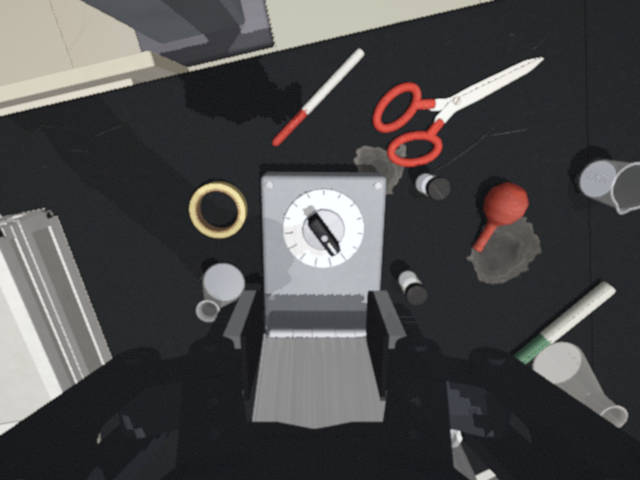

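View pics/scene2.png

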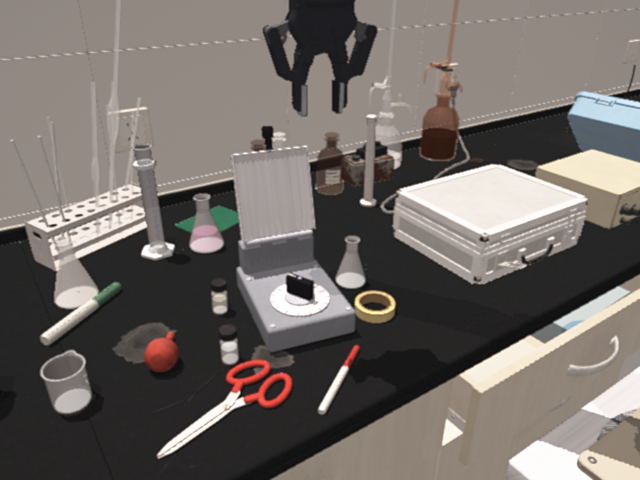

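View pics/top2.png

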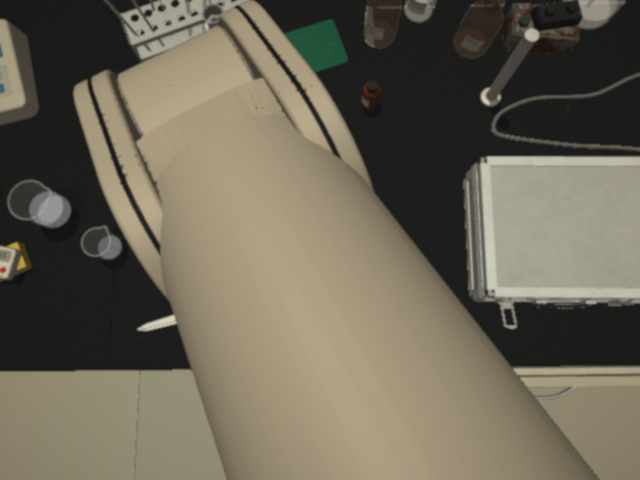

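The scene view shows the cover standing, corners about (234,153) to (316,235). In the wrist view the selector bar is centred at about (323,231), running from upper left to lower right, and the vials, flask and tape look unmoved.

```bash
python3 - <<'E'
from h import *
z=np.load("scene2.npz",allow_pickle=True);im=z['im'];d=z['d'];P=pts(z['c'].item(),d)
Q=P[165:228,245:300].reshape(-1,3);Q=Q[(Q[:,2]>110)&(Q[:,0]<720)&(Q[:,0]>590)]
mu=Q.mean(0);n=np.linalg.svd(Q-mu,full_matrices=False)[2][2];n*=np.sign(-n[0]);print(mu,n,"cover deg",90+np.degrees(np.arcsin(n[2]))  ,"yaw",np.degrees(np.arctan2(-n[1],-n[0])))
z=np.load("wrist2.npz",allow_pickle=True);im=z['im'];d=z['d'];c=z['c'].item();P=pts(c,d)
cv2.imwrite("pics/bar.png",cv2.resize(im[180:280,270:380,::-1],None,fx=6,fy=6,interpolation=cv2.INTER_CUBIC))
m=((im.max(2)<70)).astype(np.uint8);m[:190]=0;m[270:]=0;m[:,:285]=0;m[:,365:]=0
k,l,s,ce=cv2.connectedComponentsWithStats(m);i=1+np.argmax(s[1:,4]);print(s[i])
T=[];v,u=np.nonzero(l==i)
T=np.array([ray(c,a,b,85)[:2] for a,b in zip(u,v)],np.float32);r=cv2.minAreaRect(T);print(r);b=cv2.boxPoints(r);print(b)
mm=(l==i)&(P[...,2]>78);print(mm.sum(),P[mm].mean(0),cv2.minAreaRect(P[mm][:,:2].astype(np.float32)))
E
```

```text
[624.65784408 198.10153065 174.49153179] [-0.94135967  0.21059602  0.26361201] cover deg 105.28449450334003 yaw -12.610271958686674
[308 213  31  42 345]
((504.420654296875, 220.44349670410156), (47.20668029785156, 13.686277389526367), 23.34564208984375)
[[480.0379  217.37294]
 [485.4615  204.80714]
 [528.8034  223.51405]
 [523.3798  236.07985]]
300 [502.58188845 220.06105879  85.71122758] ((460.523193359375, 219.2484893798828), (135.61709594726562, 24.072240829467773), 1.3862665891647339)
```

View pics/bar.png

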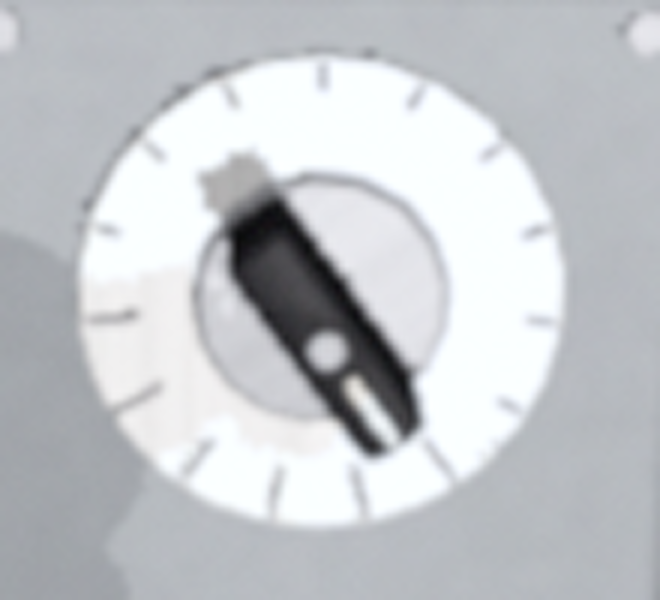

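```bash
python3 - <<'E'
from h import *
c=np.load("wrist2.npz",allow_pickle=True)['c'].item()
print(ray(c,323.7,228.7,45.5),ray(c,323.7,229.3,53),ray(c,270+225/6,180+195/6,85),ray(c,270+398/6,180+430/6,85))
E
```

```text
[509.51124464 221.3229535   45.5       ] [508.20820916 221.32248301  53.        ] [478.63843829 209.27226815  85.        ] [526.52699445 230.04447334  85.        ]
```

arm_command:
  rot:
    - [0,0,7]
    - [0,0,7]
    - [0,0,7]
    - [0,0,7]
    - [0,0,3]
  slide:
    - [15,1,-30]
    - [15,1,-30]
    - [10,1,-35]
    - [4,0,-35]
    - [0,0,-20]
  gripper: [40,40,40,40,40]

```text
clock: 6.27
eef_pos: [526.3, 217.8, 195.8]
tool_rot: [3.108, -0.019, 1.908]
force: [0.5, 0.8, 0.3]
width: 40.3
```

arm_command:
  rot:
    - [-1.2,1.2,3]
    - [0,0,0]
    - [0,0,0]
  slide:
    - [-14,2,-15]
    - [-3,1,-20]
    - [0,0,-20]
  gripper: [40,40,40]

```text
clock: 6.52
eef_pos: [512.4, 217.6, 135.1]
tool_rot: [3.14, -0.004, 1.958]
force: [-0.1, -0.1, -1.0]
width: 40.3
```

arm_command:
  rot:
    - [0,0,0.5]
    - [0,0,0]
    - [0,0,0]
    - [0,0,0]
  slide:
    - [-3,3,-20]
    - [0,0,-8]
    - [0,0,0]
    - [0,0,0]
  gripper: [40,40,40,40]

```text
clock: 6.85
eef_pos: [508.5, 219.2, 101.1]
tool_rot: [-3.133, -0.001, 1.966]
force: [0.7, -0.1, -0.1]
width: 40.0
```

```bash
python3 - <<'E'
from h import *
for n in ("wrist","scene"):
    s=telemetry.read_state();print(s['eef_pos'],s['tool_rot'],s['qpos'])
    im,d=get_image(n)
    im=im[180:380,180:420] if n=="scene" else im
    cv2.imwrite(f"pics/{n}3.png",cv2.resize(im[:,:,::-1],(640,480)))
E
```

```text
[508.51400438 219.23283146 101.11604683] [-3.13319446e+00 -1.41012194e-03  1.96634544e+00] [-0.38101889  0.67682624 -0.11585026  1.89323324  0.12740221  0.58684852
  1.38800713]
[508.80349335 219.24172162 101.44377326] [-3.13400365e+00 -1.40580017e-03  1.96619670e+00] [-0.38083613  0.67628876 -0.11584256  1.89308376  0.12744865  0.58672806
  1.38801831]
```

View pics/wrist3.png

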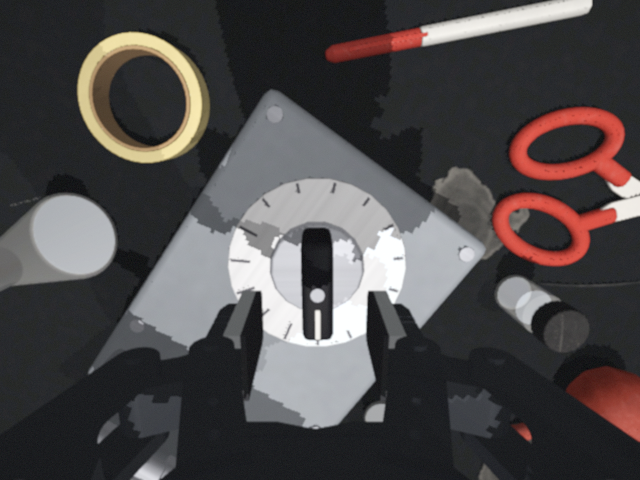

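View pics/scene3.png

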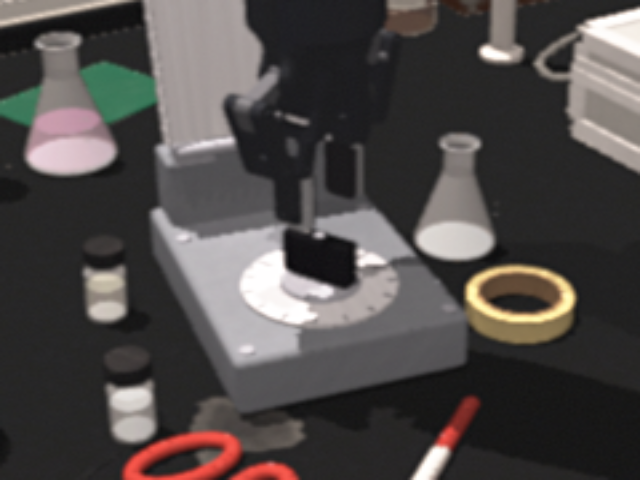

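The wrist view shows the bar upright at column 317, midway between the fingers (inner faces about 262 and 370), so the yaw is aligned. Descending.

arm_command:
  rot:
    - [0,0,0]
    - [0,0,0]
    - [0,0,0]
    - [0,0,0]
  slide:
    - [0,1.5,-15]
    - [0,0,-15]
    - [0,0,-7]
    - [0,0,0]
  gripper: [40,40,40,40]

```text
clock: 7.28
eef_pos: [514.1, 222.4, 69.7]
tool_rot: [3.136, -0.001, 1.965]
force: [-0.4, -0.6, 1.0]
width: 39.8
```

arm_command:
  rot:
    - [0,0,0]
    - [0,0,0]
    - [0,0,0]
  slide:
    - [-5,-1,-9]
    - [0,0,0]
    - [0,0,0]
  gripper: [40,40,40]

```text
clock: 7.53
eef_pos: [511.4, 222.1, 63.6]
tool_rot: [3.131, -0.001, 1.964]
force: [0.4, -0.4, -0.4]
width: 40.3
```

arm_command:
  rot:
    - [0,0,0]
    - [0,0,0]
    - [0,0,0]
  slide:
    - [-2,-1,-4]
    - [0,0,0]
    - [0,0,0]
  gripper: [30,25,25]

```text
clock: 7.78
eef_pos: [511.1, 221.5, 61.7]
tool_rot: [3.127, -0.001, 1.964]
force: [0.9, 0.2, 0.0]
width: 25.3
```

arm_command:
  rot:
    - [0,0,0]
    - [0,0,0]
    - [0,0,0]
    - [0,0,0]
    - [0,0,0]
  slide:
    - [-1,0,-4]
    - [0,0,0]
    - [0,0,0]
    - [0,0,0]
    - [0,0,0]
  gripper: [20,8,3,3,3]

```text
clock: 8.2
eef_pos: [510.6, 221.5, 58.0]
tool_rot: [3.126, -0.001, 1.963]
force: [-0.3, -0.5, -0.8]
width: 13.0
```

arm_command:
  rot:
    - [0,0,-3]
    - [0,0,-4]
    - [0,0,-4]
    - [0,0,-4]
    - [0,0,-4]
  slide:
    - [0,0,0]
    - [0,0,0]
    - [0,0,0]
    - [0,0,0]
    - [0,0,0]
  gripper: [3,3,3,3,3]

```text
clock: 8.62
eef_pos: [510.7, 220.7, 58.0]
tool_rot: [3.127, -0.001, 1.619]
force: [0.1, -0.2, -0.3]
width: 12.8
```

arm_command:
  rot:
    - [0,0,-4]
    - [0,0,-4]
    - [0,0,-4]
    - [0,0,-4]
    - [0,0,-4]
  slide:
    - [0,0,0]
    - [0,0,0]
    - [0,0,0]
    - [0,0,0]
    - [0,0,0]
  gripper: [3,3,3,3,3]

```text
clock: 9.03
eef_pos: [510.7, 219.8, 58.0]
tool_rot: [3.127, 0.0, 1.252]
force: [-0.3, -0.5, 0.0]
width: 13.1
```

arm_command:
  rot:
    - [0,0,-4]
    - [0,0,-4]
    - [0,0,-4]
    - [0,0,-4]
    - [0,0,-3]
  slide:
    - [0,0,0]
    - [0,0,0]
    - [0,0,0]
    - [0,0,0]
    - [0,0,0]
  gripper: [3,3,3,3,3]

```text
clock: 9.45
eef_pos: [510.2, 219.1, 58.0]
tool_rot: [3.127, 0.002, 0.904]
force: [-0.4, 0.1, 0.3]
width: 12.9
```

Remaining: 0.198 rad = 11.3°.

arm_command:
  rot:
    - [0,0,-4]
    - [0,0,-3]
    - [0,0,-2]
    - [0,0,0]
    - [0,0,0]
  slide:
    - [0,0,0]
    - [0,0,0]
    - [0,0,0]
    - [0,0,0]
    - [0,0,0]
  gripper: [3,3,3,3,3]

```text
clock: 9.87
eef_pos: [510.0, 218.8, 58.0]
tool_rot: [3.126, 0.002, 0.737]
force: [-0.3, -0.1, 0.5]
width: 12.9
```

arm_command:
  rot:
    - [0,0,-1.5]
    - [0,0,0]
    - [0,0,0]
    - [0,0,0]
    - [0,0,0]
  slide:
    - [0,0,0]
    - [0,0,0]
    - [0,0,0]
    - [0,0,0]
    - [0,0,0]
  gripper: [3,3,3,3,3]

```text
clock: 10.28
eef_pos: [509.9, 218.8, 58.0]
tool_rot: [3.127, 0.002, 0.711]
force: [-0.4, -0.6, 0.7]
width: 12.6
```

```bash
python3 - <<'E'
from h import *
for n in ("wrist","scene"):
    s=telemetry.read_state();print(s['eef_pos'],s['tool_rot'],s['torque'],s['width'])
    c=get_calibration(n);im,d=get_image(n)
    if n=="scene":
        P=pts(c,d);Q=P[160:228,240:310].reshape(-1,3);Q=Q[(Q[:,2]>110)&(Q[:,0]<720)&(Q[:,0]>595)&(abs((Q[:,0]-606.6)*.974-(Q[:,1]-198.2)*.225-(Q[:,2]-105)*.3)<12)]
        mu=Q.mean(0);k=np.linalg.svd(Q-mu,full_matrices=False)[2][2];k*=np.sign(-k[0]);print(len(Q),mu,k,"cover",90+np.degrees(np.arcsin(k[2])))
    im=im[130:370,160:480] if n=="scene" else im
    cv2.imwrite(f"pics/{n}4.png",cv2.resize(im[:,:,::-1],(640,480)))
E
```

```text
[509.92647858 218.7539052   58.01256425] [3.12684025e+00 2.37371068e-03 7.11071662e-01] [-0.11132628 -0.10183796  0.01413671] 12.605584253105897
[509.92030025 218.73636843  58.01513814] [3.12686208e+00 2.40642112e-03 7.11054223e-01] [-0.07935491 -0.07387232 -0.00233808] 12.975080205227425
2174 [632.33507311 224.01497916 181.55499472] [-0.94261817  0.20392487  0.26435891] cover 105.32886274808588
```

View pics/wrist4.png

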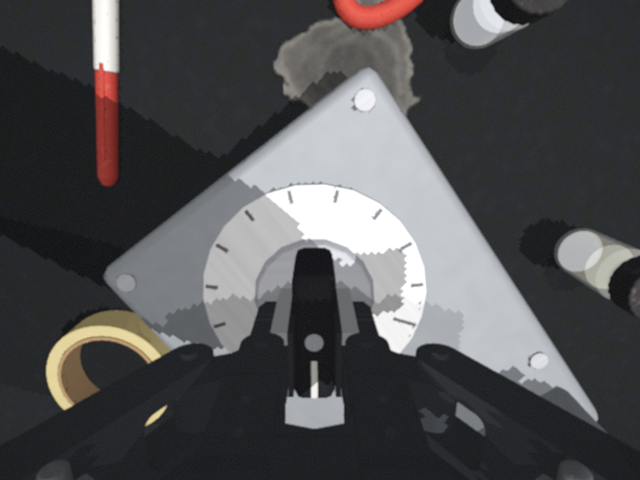

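View pics/scene4.png

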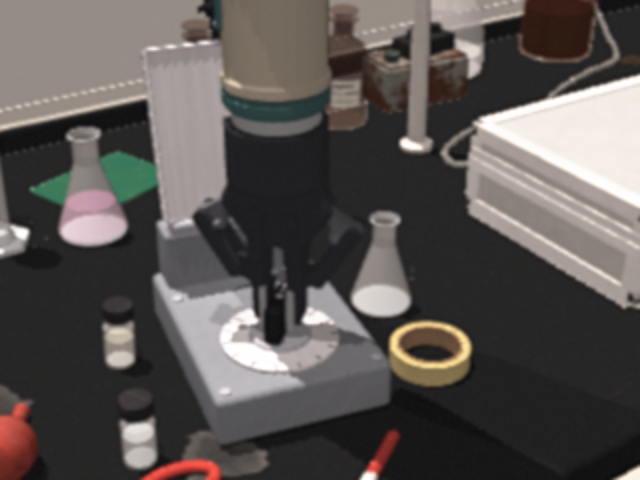

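The bar is vertical in the wrist frame between the pads (column 314). The cover is still standing, and the vials, flask and tape have not moved. Handing in.

```bash
python3 -c "
from cell import ctrl,telemetry
print(ctrl.finish_job());s=telemetry.read_state();print(s['clock'],s['tool_rot'],s['width'])"
```

```text
the job is handed in; nothing more can be done
None
the job is handed in; nothing more can be done
```

I folded the cover back by its lug and left it standing. I then gripped the selector bar, turned it clockwise to the third stop, and handed the job in while still holding it. No verdict was reported.

- **Selector:** the gripper turned 1.252 rad, against 1.257 for the third stop. The moment about the vertical was close to zero, which fits resting in the detent. The fingers read 12.6–13.0 mm on the 14 mm bar. The selector angle is inferred from the gripper's turn, since there is no direct reading of it. The last wrist picture shows the bar in line with the pads.
- **Cover:** the depth fit gave 105.3° both before and after turning the selector. The lug position while I held it suggested about 108°. The two disagree by about 3°, and both fall short of the 110° target but inside 98–122°.
- **Surroundings:** in the last pictures the vials, flask and tape looked unmoved. I judged that by eye and did not measure it.
- **Time:** about 10.4 s of the 64 s had passed when I handed in. I could not read the state after that.

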